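# Dress the library desk around the clock and the picture

### The arm

A 7-joint arm with a two-finger parallel gripper is mounted at the origin on the work surface. World frame = base frame: x ahead of the robot, y to its left, z up, the work surface at z = 0. Lengths are in m, angles in degrees, forces in N, time in s.
With the tool pointing down it reaches from about 0.4 to 0.875 m from the base axis. Payload 19.3 kg.
Tool frame: the origin (TCP) lies on the centre line of the jaws, within the pads' length; the fingertips stand 19 mm ahead of it and the grasp point (between the pads) is the TCP (r.tip_extent is the distance from the TCP to the fingertips, in m); z points along the fingers, y is the line along which they close (so a half turn about z gives the same grasp; the last joint's range is limited). The gripper opens to 85 mm and grips with 20 to 120 N. Pads are 22 mm wide; open, the fingers measure 114 mm over their backs; the gripper's body (76 mm by 85 mm) begins 54 mm behind the grasp point. The pads swing forward as they close: fully open they stand 13 mm farther back than shut.
Start: joints at [61.238, 29.874, -2.08, 91.645, 1.215, 58.505, -6.463], TCP at [0.262, -0.568, 0.25] pointing down, gripper open.
Joint ranges: [-166.77, 166.77], [-17.47, 122.26], [-85.68, 81.53], [9.62, 139.38], [-72.42, 252.41], [9.2, 110.78], [-144.41, 144.41]. Speed limits (degrees/s): [108.29, 108.29, 136.94, 136.94, 172.46, 172.46, 172.46].

### API

Orientations are given as [roll, pitch, yaw] about the fixed x, y, z axes, in that order (R = Rz(yaw) Ry(pitch) Rx(roll)).
In Python, from cell import r gives the robot as it stands.
- The arm moves only by the shell command python3 -m creep 'ROWS' [FORCE]. ROWS is JSON, a list that holds one entry, the list of rows, each a list of 5 numbers: the shift along the tool's x, y, z in units of 40 mm (1.0 is 40 mm), then the turn about the tool's z in units of 5 degrees (1.0 is 5 degrees), then the finger opening in mm, from 0 to 85.4. In form: [[[x, y, z, spin, jaw], ...]]. A call has exactly 8 rows; each row is the pose to reach, as a shift and turn from the pose commanded when the call began, along the tool's axes at that moment; what a row does not reach only later rows make up. A row lasts 1/8 s, in which the tool goes at most 62.5 mm and 10.7 degrees, less where a joint would pass 70% of its speed; a pose out of reach is approached as far as the arm can. A call with a gripper value outside its range is refused whole. The fingers move at their own pace and stop on an object; FORCE is the grip in N (left out, the last holds). Time passes only in rows, so rows that repeat a pose let the fingers close, or fill a call up. It gives the time, the measured TCP pose, the force, the opening and the grip force at its end, in the units of the state.
- r.get_state(): the state, without advancing time (a new reading comes with each control period).
- r.read_camera(name): name is "scene" or "top" or "wrist"; returns the picture (384x512x3 uint8, red, green, blue); there is no depth.
- r.camera_params(name): a dict with "intrinsics" (3x3 intrinsics, pixels), "k1" (the pictures are not rectified: a ray, as slopes to the right and down, at radius r is drawn at 1 + k1 r^2 times it, then the intrinsics apply), "position" and "orientation" of the camera in the world. Camera axes: x right, y down, z forward; pixel columns grow to the right and rows downward; lengths in m; the calibration is good to about 2 mm. A picture is of the moment at which its call begins: read the wrist's pose just before it. camera_params takes no time and is no camera call; for the wrist camera it gives the pose at the moment of the call.
- r.hand_in(): hands the job in; it is judged then, once.
The state is a dict: "time_s": time; "joint_pos": joint angles; "dq": joint speeds; "tau": joint torques, N m; "tool_pos": TCP position; "tool_rot": TCP orientation; "contact_force": force on the tool from outside, world axes, zero at the start; "ft_torque": the same for the moment, N m; "opening": finger opening in m; "grasp_force": force on a finger pad.
Only numpy, scipy, OpenCV 4.12 (cv2) and the standard library are available. Lean on these libraries where they do the work, as an engineer would, in place of code of your own. Each camera call takes 0.05 s, during which the arm holds its last target. There are 200 camera calls.

### The job

Dress the desk: as you face the clock's dial from the robot's side, stand the brass candlestick centred on the round leather pad to the left of the clock and the lidded jar centred on the pad to its right. Lay the little closed book flat and centred on the leather pad in front of the picture, its long edges pointing straight at the picture, and set the small wooden box upright on top of it, centred and with its long sides along those of the book. Leave the ink bottle and the marble paperweight standing where they are.

Things in the scene. Friction and masses are not known exactly. Their poses are not given: they have to be found in the camera images.
- clock: Wooden clock on a fixed base board 100 (x) x 280 (y) x 8 mm. Origin: centre of the board's underside; x away from the robot, y left as one faces the dial, z up. Dial faces -x, within 0.3 rad of the robot's side. Case 51 x 82 mm centred at x = 15 mm, top at z = 101 mm. Round dark leather pads, 64 mm diameter, level with the board's top (z = 8 mm): left at (0, 95), right at (0, -95) mm.
- picture: Picture in a brass frame on a fixed base board 170 (x) x 130 (y) x 8 mm. Origin: centre of the board's underside; x away from the robot, z up. The picture faces -x, within 0.3 rad of the robot's side. Frame 120 mm wide along y, foot at x = 48 mm, leaning back, top at z = 132 mm. Dark leather pad 110 (x) x 74 (y) mm, level with the board's top (z = 8 mm), centred at (-30, 0) mm.
- book: Little grey clothbound closed book with two brass bands, lying flat on the desk: 96 (x) x 60 (y) x 24 (z) mm, about 0.16 kg. Origin: centre of its underside; x along its long edges (spine at -y), z up.
- trinket_box: Small pale wooden box with a brass clasp and a brass plate on top, closed and solid: 70 (x) x 45 (y) x 40 (z) mm, about 0.13 kg. Origin: centre of its underside; x along its long sides, z up.
- candlestick: Brass candlestick, 90 mm tall, about 0.35 kg, standing upright: round foot of 56 mm diameter, narrowing to a straight column of 25 mm diameter from 22 mm height to the top, with a dark candle hole (drawn only) in its top. Origin: centre of its underside; z up.
- jar: Round amber glass jar with a brass lid, closed, about 0.22 kg, standing upright: 52 mm diameter and 55 mm high, the lid 53 mm diameter up to 71 mm, a small knob up to 77 mm. Origin: centre of its underside; z up.
- ink_bottle: Square dark blue ink bottle, 48 x 48 x 36 mm with a black round cap up to 50 mm height; loose, to be left alone. Origin: centre of its underside.
- paperweight: Pale marble dome paperweight, 60 mm diameter, 29 mm high; loose, to be left alone. Origin: centre of its underside.
There are look-alikes about, which are no part of the job. Leave any green, grey or pink look-alike of the candlestick alone.

How it is judged:
By the outcome, as a careful person would: the job done as asked, in the order asked, and still so for the second after the job is handed in, with the robot touching nothing.
It also fails if it takes over 120 s, if anything falls off the work surface, if the arm or the gripper's body presses on something with over 40 N, if the wrist force passes 120 N, or if a joint passes its speed limit or range.

## Working session

There is one attempt and no reset: what is moved stays moved. The work goes in short steps, Python scripts to look and compute and a shell command to move; the robot and the scene stay as the last step left them, time stands still between calls to the robot, and variables do not carry over. Pictures are saved under pics/ and viewed, at most 19 in all, crops included, and the job is handed in when it is done.

```bash
mkdir -p pics; ls
python3 - <<'E'
from cell import r
import cv2,numpy as np
print(r.get_state())
for n in("scene","top"):
    im=r.read_camera(n); cv2.imwrite(f"pics/{n}0.png",im[:,:,::-1]); p=r.camera_params(n); print(n,p)
    cv2.imwrite(f"pics/{n}0b.png",cv2.resize(im[:,:,::-1],(800,600),interpolation=cv2.INTER_CUBIC))
print(r.camera_params("wrist"))
E
```

```text
pics
{'time_s': 0.0, 'joint_pos': array([61.23615118, 29.91047305, -2.08262423, 91.67306749,  1.21560056,
       58.50533035, -6.46226023]), 'dq': array([-0.01998779, -0.04041209,  0.02239616, -0.03149725,  0.07744606,
        0.04285635,  0.03538788]), 'tau': array([-1.26303254e-03, -9.27120423e+01,  1.97871521e+00, -3.69935632e+01,
        1.77259266e-02,  8.21978407e-03, -8.19937031e-05]), 'tool_pos': array([ 0.26142163, -0.56735026,  0.24971563]), 'tool_rot': array([-1.79933407e+02,  4.97294386e-03,  2.47433507e+01]), 'contact_force': array([-0.6470595 , -0.32815706,  0.34875515]), 'ft_torque': array([-0.02335376, -0.0620935 , -0.04035816]), 'grasp_force': 0.0, 'opening': 0.08542731728115381}
scene {'intrinsics': array([[389.54506999,   0.        , 257.65457669],
       [  0.        , 389.54506999, 185.32783644],
       [  0.        ,   0.        ,   1.        ]]), 'k1': -0.040777341731882855, 'position': array([ 0.81397516, -0.30643185,  0.82543286]), 'orientation': array([-147.56791801,   -0.27742888,   49.73659681])}
top {'intrinsics': array([[406.46672881,   0.        , 250.4975749 ],
       [  0.        , 406.46672881, 189.61258419],
       [  0.        ,   0.        ,   1.        ]]), 'k1': -0.019567093183300768, 'position': array([0.26278729, 0.01909543, 0.95305198]), 'orientation': array([-170.06074107,   -0.87463846,  -89.13853812])}
{'intrinsics': array([[266.5061579 ,   0.        , 255.57849498],
       [  0.        , 266.5061579 , 191.58897496],
       [  0.        ,   0.        ,   1.        ]]), 'k1': -0.05549520425890226, 'position': array([ 0.33503128, -0.53200979,  0.37339095]), 'orientation': array([ 1.61697434e+02,  1.07265182e-01, -6.52627200e+01])}
```

View pics/top0b.png

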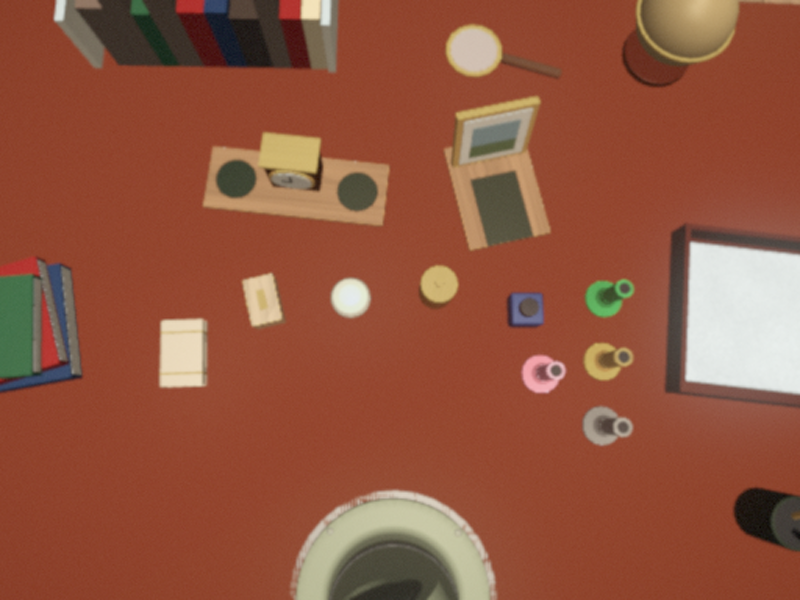

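View pics/scene0b.png

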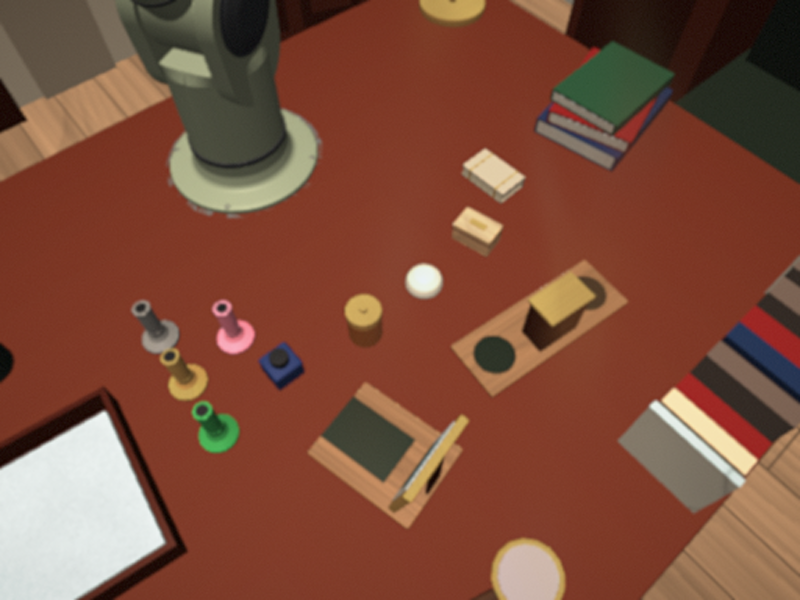

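Top view (800-px scale): clock board (297,185) with pads at (236,179) and (357,191). The picture board's pad is at (502,208), book (183,352), box (263,300), paperweight (351,297), jar (439,285), ink bottle (526,309).

There are four candlesticks: green (604,297), pink (541,373), grey (602,425) and brass-yellow (602,360). Only the last one is brass, so it fits the description. I'll fit silhouettes in both views and check that candlestick in a crop.

```bash
cat > h.py <<'E'
import numpy as np, cv2
from scipy.spatial.transform import Rotation as R
from scipy.optimize import minimize
def rot(e): return R.from_euler('xyz',e,degrees=True)
def proj(P,c):
    q=rot(c['orientation']).inv().apply(np.asarray(P,float)-c['position']); s=q[:,:2]/q[:,2:]
    s=s*(1+c['k1']*(s**2).sum(1,keepdims=True)); K=c['intrinsics']
    return s*K[0,0]+K[:2,2]
def unproj(uv,z,c):
    K=c['intrinsics']; d=(np.atleast_2d(uv)-K[:2,2])/K[0,0]; s=d.copy()
    for _ in range(10): s=d/(1+c['k1']*(s**2).sum(1,keepdims=True))
    v=rot(c['orientation']).apply(np.c_[s,np.ones(len(s))])
    return c['position']+v*((z-c['position'][2])/v[:,2:])
def box(x,y,z0=0,z1=None): 
    return np.array([[a*x/2,b*y/2,c] for a in(-1,1) for b in(-1,1) for c in(z0,z1)])
t=np.linspace(0,2*np.pi,40)
def ring(rad,z): return np.c_[rad*np.cos(t),rad*np.sin(t),0*t+z]
M=dict(book=[box(.096,.06,0,.024)],trinket_box=[box(.07,.045,0,.04)],
 candlestick=[np.r_[ring(.028,0),ring(.028,.006)],np.r_[ring(.0125,.01),ring(.0125,.09)]],
 jar=[np.r_[ring(.026,0),ring(.026,.055),ring(.0265,.055),ring(.0265,.071)]],
 ink=[np.r_[box(.048,.048,0,.036),ring(.014,.05)]],pw=[np.vstack([ring(.03*np.cos(a),.029*np.sin(a)) for a in np.linspace(0,1.5,6)])],
 cpadL=[ring(.032,0)],cpadR=[ring(.032,0)],ppad=[box(.11,.074,0,0)])
S=4 # supersampling
def sil(name,p,c,shape,z=0):
    m=np.zeros((shape[0]*S,shape[1]*S),np.uint8); Rz=rot([0,0,p[2]])
    for part in M[name]:
        uv=proj(Rz.apply(part)+[p[0],p[1],z],c)
        h=cv2.convexHull(((uv+.5)*S-.5).round().astype(np.int32)); cv2.fillConvexPoly(m,h,255)
    return cv2.resize(m,shape[::-1],interpolation=cv2.INTER_AREA)/255.
def seg(im,rect):
    m=np.zeros(im.shape[:2],np.uint8); cv2.setRNGSeed(1)
    cv2.grabCut(im,m,rect,np.zeros((1,65)),np.zeros((1,65)),8,cv2.GC_INIT_WITH_RECT)
    return ((m==1)|(m==3)).astype(float)
def fit(name,p0,views,z=0):
    "views: list of (mask,cam)"
    p0=np.array(p0,float)
    def f(q):
        p=p0+q*[.001,.001,1]; e=0
        for m,c in views:
            s=sil(name,p,c,m.shape,z); e+=1-np.minimum(s,m).sum()/np.maximum(s,m).sum()
        return e/len(views)
    sym=name in('candlestick','jar','pw','cpadL','cpadR')
    best=None
    for d in([0] if sym else [-15,0,15]):
        sim=np.array([[0,0,d],[8,0,d],[0,8,d],[0,0,d+8]])
        g=minimize(f,sim[0],method='Nelder-Mead',options=dict(initial_simplex=sim,xatol=.05,fatol=1e-4))
        if best is None or g.fun<best.fun: best=g
    return p0+best.x*[.001,.001,1],best.fun
def rectof(name,p,c,z,pad=10):
    uv=proj(np.vstack(M[name])+[p[0],p[1],z],c); a=uv.min(0)-pad; b=uv.max(0)+pad
    return tuple(int(v) for v in(*a,*(b-a)))
E
cat > m.py <<'E'
from h import *
from cell import r
C={n:r.camera_params(n) for n in('top','scene')}; I={n:cv2.imread(f'pics/{n}0.png') for n in C}
g=dict(candlestick=((602,362),0,0),jar=((439,287),.06,0),book=((183,353),.02,0),trinket_box=((263,300),.03,10),ink=((526,310),.02,0),pw=((351,297),.01,0),
 cpadL=((236,179),.008,0),cpadR=((357,191),.008,0),ppad=((502,208),.008,12))
vis={n:I[n].copy() for n in C}
for n,(uv,z,a) in g.items():
    p=unproj(np.array(uv)*.64,z,C['top'])[0]; zz=.008 if 'pad' in n else 0
    V={}
    for k in C:
        if n=='cpadL' and k=='scene': continue
        V[k]=(seg(I[k],rectof(n,p,C[k],zz,6 if 'cpad' in n else 10)),C[k])
    for k,v in list(V.items())+([('both',None)] if len(V)>1 else []):
        q,e=fit(n,[p[0],p[1],a],list(V.values()) if k=='both' else [v],zz)
        print(n,k,q.round(4),'err %.3f'%e, 'reach %.3f'%np.hypot(*q[:2]))
    for k in C:
        for cc in cv2.findContours((sil(n,q,C[k],I[k].shape[:2],zz)>.5).astype(np.uint8),0,2)[0]: cv2.drawContours(vis[k],[cc],-1,(255,255,0),1)
a=cv2.resize(vis['top'][50:310,90:430],None,fx=2.3,fy=2.3,interpolation=2); cv2.imwrite('pics/fit_top.png',a)
c=cv2.resize(I['top'][170:300,320:420],None,fx=4.5,fy=4.5,interpolation=2); cv2.imwrite('pics/candles.png',c)
E
python3 m.py
```

```text
candlestick top [ 0.337  -0.3109 -1.3674] err 0.052 reach 0.459
candlestick scene [ 0.3352 -0.3102  0.2647] err 0.375 reach 0.457
candlestick both [ 0.3364 -0.3104 -0.1055] err 0.218 reach 0.458
jar top [ 0.44   -0.0592  5.3983] err 0.180 reach 0.444
jar scene [ 0.4293 -0.0535  5.8651] err 0.442 reach 0.433
jar both [ 0.4386 -0.0593  3.8678] err 0.317 reach 0.443
book top [0.3386 0.3154 4.134 ] err 0.079 reach 0.463
book scene [0.3386 0.3137 2.8686] err 0.047 reach 0.462
book both [0.3384 0.3137 2.9499] err 0.064 reach 0.461
trinket_box top [ 0.4187  0.2    15.3065] err 0.075 reach 0.464
trinket_box scene [ 0.4061  0.2125 21.7596] err 0.395 reach 0.458
trinket_box both [ 0.4175  0.1996 14.5295] err 0.248 reach 0.463
ink top [ 0.41   -0.1914  1.0826] err 0.062 reach 0.452
ink scene [ 0.4091 -0.191  -2.4731] err 0.317 reach 0.452
ink both [ 0.4101 -0.192   0.7949] err 0.190 reach 0.453
pw top [0.4279 0.0704 3.1962] err 0.058 reach 0.434
pw scene [0.4255 0.07   1.6399] err 0.080 reach 0.431
pw both [0.4269 0.07   0.1007] err 0.080 reach 0.433
cpadL top [ 0.6152  0.2612 -7.3571] err 0.484 reach 0.668
cpadR top [0.5947 0.0636 3.9476] err 0.037 reach 0.598
cpadR scene [0.5943 0.0633 0.9039] err 0.039 reach 0.598
cpadR both [0.5943 0.0635 1.162 ] err 0.037 reach 0.598
ppad top [ 0.573  -0.1468 10.1169] err 0.460 reach 0.591
ppad scene [ 0.5966 -0.1783 20.6887] err 0.476 reach 0.623
ppad both [ 0.5907 -0.1677 -1.3968] err 0.475 reach 0.614
```

View pics/fit_top.png

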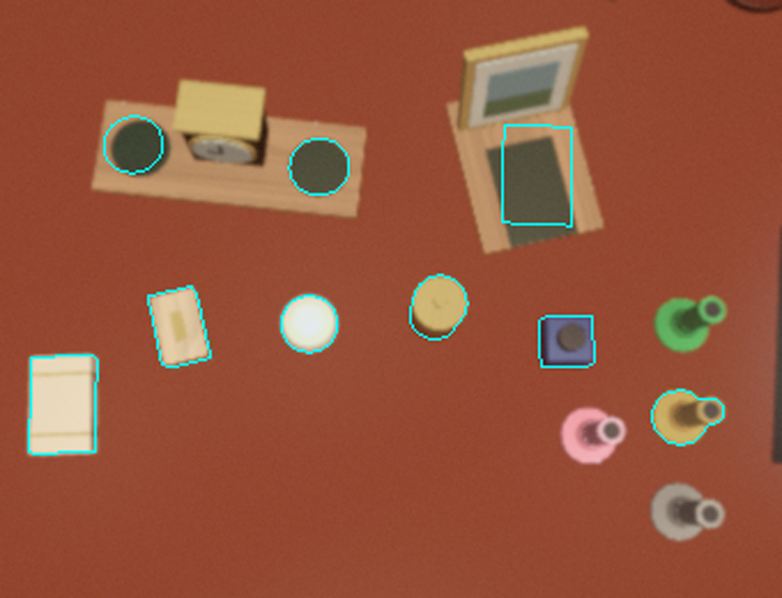

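View pics/candles.png

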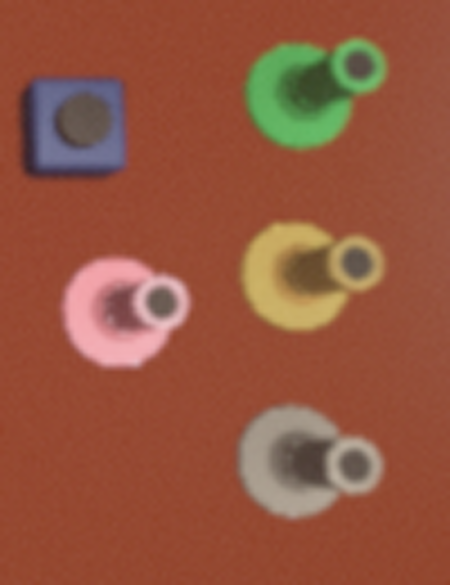

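The fits for the candlestick, book, box, ink bottle and paperweight look right. The crop shows brass at the middle of the right column, with green above, grey below and pink to the left. The left pad and the picture pad fits are bad, so I'll redo those by thresholding the dark leather. I'll redo the jar by its lid.

```bash
cat > m2.py <<'E'
from h import *
from cell import r
C={n:r.camera_params(n) for n in('top','scene')}; I={n:cv2.imread(f'pics/{n}0.png') for n in C}
M['lid']=[ring(.0265,.071)]; 
def comp(mask,uv):
    n,l=cv2.connectedComponents(mask.astype(np.uint8)); return (l==l[int(uv[1]),int(uv[0])]).astype(float)
for n,k,uv,a in[('cpadL','top',(236,179),0),('cpadR','top',(357,191),0),('cpadR','scene',(494,354),0),('ppad','top',(502,208),12),('ppad','scene',(368,438),12),('lid','top',(432,281),0),('lid','scene',(356,306),0),('lid','scene',(356,306),0)]:
    uv=np.array(uv)*.64; im=I[k].astype(int)
    m=(im[...,2]<95) if n!='lid' else (im[...,1]>95)
    m=cv2.morphologyEx(comp(m,uv),cv2.MORPH_CLOSE,np.ones((7,7))) if n=='lid' else comp(m,uv)
    z=.008 if n!='lid' else 0
    p=unproj(uv,.008 if z else .071,C[k])[0]
    q,e=fit('cpadR' if n=='cpadL' else n,[p[0],p[1],a],[(m,C[k])],z); print(n,k,int(m.sum()),q.round(4),'%.3f'%e)
E
python3 m2.py
```

```text
cpadL top 439 [0.6114 0.2536 4.8276] 0.159
cpadR top 432 [ 0.5957  0.0637 -0.4934] 0.177
cpadR scene 470 [0.5945 0.064  3.3743] 0.121
ppad top 1132 [ 0.5722 -0.1586 13.1872] 0.146
ppad scene 1567 [ 0.5725 -0.1609 15.4144] 0.080
lid top 489 [ 0.4381 -0.059  29.1276] 0.082
lid scene 421 [ 0.4395 -0.0597  4.7594] 0.086
lid scene 421 [ 0.4395 -0.0597  4.7594] 0.086
```

```bash
cat > plan.py <<'E'
import sys,numpy as np
from h import rot
from cell import r
a=list(map(float,sys.argv[1:])); s=r.get_state(); yaw=s['tool_rot'][2]
d=rot(s['tool_rot']).inv().apply(np.array(a[:3])-s['tool_pos'])/.04
dy=(a[3]-yaw+90)%180-90
print('t %.2f'%s['time_s'],'units',d.round(3),'spin %.2f'%(-dy/5),'j7 %.0f'%s['joint_pos'][6],s['tool_pos'].round(4),s['tool_rot'].round(2))
E
python3 plan.py .337 -.3109 .2 65; python3 plan.py .337 -.3109 .065 65
```

```text
t 0.10 units [ 4.4   -5.032  1.249] spin -8.05 j7 -6 [ 0.2614 -0.5674  0.2498] [-179.94    0.     24.74]
t 0.10 units [ 4.4   -5.029  4.624] spin -8.05 j7 -6 [ 0.2614 -0.5674  0.2498] [-179.94    0.     24.74]
```

```bash
python3 -m creep '[[[0.8,-0.9,0,-1.5,70],[1.7,-1.9,0,-3,70],[2.6,-3,0.4,-4.5,70],[3.5,-4,0.8,-6,70],[4.1,-4.7,1.1,-7.3,70],[4.4,-5.03,1.25,-8,70],[4.4,-5.03,1.25,-8,70],[4.4,-5.03,1.25,-8,70]]]' 40
python3 - <<'E'
from h import *
from cell import r
c=r.camera_params('wrist'); im=r.read_camera('wrist'); cv2.imwrite('pics/w1.png',cv2.resize(im[:,:,::-1],(512,384)))
print(proj([[.337,-.3109,0],[.337,-.3109,.09]],c))
E
python3 plan.py .337 -.3109 .065 65
```

```text
time_s: 1.1
tool_pos: [0.337, -0.3125, 0.2005]
tool_rot: [180.0, 0.0, 64.6]
contact_force: [-0.3, -0.2, -0.3]
opening: 0.0699
grasp_force: 0.0
[[255.55396857 171.76161614]
 [255.50782682 195.30185882]]
t 1.15 units [ 0.037 -0.018  3.388] spin -0.08 j7 2 [ 0.337  -0.3125  0.2005] [1.7997e+02 2.0000e-02 6.4580e+01]
```

View pics/w1.png

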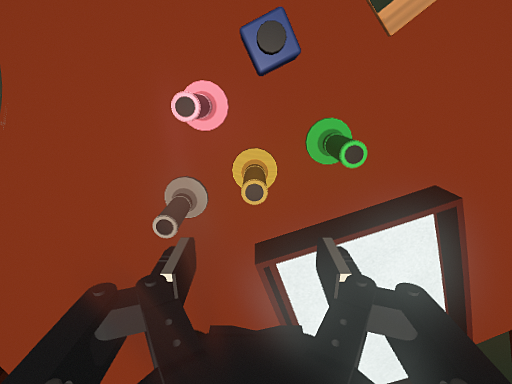

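The wrist view shows the brass candlestick centred between the jaws, foot at (254,170) and top at (254,191), as predicted. Descending to grip it.

```bash
python3 -m creep '[[[0.04,0,0.8,0,70],[0.04,0,1.6,0,70],[0.04,0,2.4,0,70],[0.04,0,3,0,70],[0.04,0,3.38,0,70],[0.04,0,3.38,0,70],[0.04,0,3.38,0,10],[0.04,0,3.38,0,10]]]' 40; python3 -m creep '[[[0,0,0,0,10],[0,0,0,0,10],[0,0,0,0,10],[0,0,0,0,10],[0,0,-0.5,0,10],[0,0,-1.3,0,10],[0,0,-2.2,0,10],[0,0,-3,0,10]]]' 40;  python3 plan.py .6108 .2535 .19 85
```

```text
time_s: 2.15
tool_pos: [0.3382, -0.3102, 0.0659]
tool_rot: [179.9, 0.0, 64.7]
contact_force: [0.1, 0.6, -0.2]
opening: 0.0342
grasp_force: 0.0
time_s: 3.15
tool_pos: [0.3377, -0.3097, 0.1864]
tool_rot: [180.0, 0.0, 64.7]
contact_force: [-0.3, -0.4, -3.4]
opening: 0.0222
grasp_force: 39.8
t 3.15 units [15.647  0.165 -0.09 ] spin -4.05 j7 1 [ 0.3377 -0.3097  0.1864] [179.99   0.    64.74]
```

```bash
python3 -m creep '[[[0.4,0,-0.3,0,10],[1.2,0,-0.6,0,10],[2.3,0,-0.9,0,10],[3.5,0,-0.9,0,10],[4.7,0,-0.9,0,10],[5.9,0,-0.9,-1,10],[7.1,0,-0.9,-2,10],[8.2,0.1,-0.9,-3,10]]]' 40;python3 -m creep '[[[1.2,0,0,0,10],[2.4,0,0,0,10],[3.5,0,0,0,10],[4.5,0,0,0,10],[5.4,0,0,0,10],[6.0,0,0,0,10],[6.4,0,0,0,10],[6.6,0,0,0,10]]]' 40;  python3 plan.py .6108 .2535 .19 85
```

```text
time_s: 4.15
tool_pos: [0.4814, -0.0122, 0.2204]
tool_rot: [-179.9, -0.0, 80.0]
contact_force: [0.1, -1.0, -3.2]
opening: 0.0224
grasp_force: 39.8
time_s: 5.15
tool_pos: [0.528, 0.2457, 0.2205]
tool_rot: [-180.0, 0.0, 79.8]
contact_force: [0.4, -0.1, -3.2]
opening: 0.0224
grasp_force: 39.9
t 5.15 units [0.56  2.002 0.762] spin -1.04 j7 -56 [0.528  0.2457 0.2205] [-1.7995e+02  2.0000e-02  7.9780e+01]
```

```bash
python3 -m creep '[[[0.2,0.5,0,-0.5,10],[0.4,1,0,-1,10],[0.5,1.5,0,-1,10],[0.56,2,0,-1,10],[0.56,2,0,-1,10],[0.56,2,0,-1,10],[0.56,2,0,-1,10],[0.56,2,0,-1,10]]]' 40
python3 - <<'E'
from h import *
from cell import r
c=r.camera_params('wrist'); im=r.read_camera('wrist'); cv2.imwrite('pics/w2.png',im[:,:,::-1])
p=r.get_state()['tool_pos']; print(proj([[.6108,.2535,.008],[.595,.0636,.008],p,[*p[:2],p[2]+.025]],c).round(1))
E
python3 plan.py .6108 .2535 .0735 85
```

```text
time_s: 6.15
tool_pos: [0.6109, 0.2527, 0.2213]
tool_rot: [180.0, 0.0, 84.8]
contact_force: [-0.7, 0.1, -2.2]
opening: 0.0222
grasp_force: 39.9
[[255.4 170. ]
 [256.5 291.4]
 [255.5 264.9]
 [255.5 296.3]]
t 6.20 units [ 0.019 -0.007  3.694] spin -0.05 j7 -47 [0.611  0.2527 0.2213] [179.99   0.    84.75]
```

View pics/w2.png

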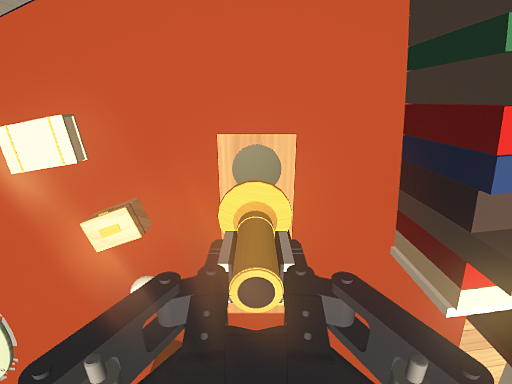

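The candlestick hangs upright between the pads (rim 256,289; foot 255,210), with the left pad visible at (256,165). I'll check both offsets numerically.

Run:
```python
from h import *
from cell import r
c=r.camera_params('wrist'); p=r.get_state()['tool_pos']; im=cv2.imread('pics/w2.png')
z=p[2]-.0659
for dx in(-.004,0,.004):   # offset along world +y (tool x)
    top=proj(ring(.0125,z+.09)+[p[0],p[1]+dx,0],c); ft=proj(ring(.028,z)+[p[0],p[1]+dx,0],c)
    print(dx,'rim rows',top[:,1].min().round(1),top[:,1].max().round(1),'foot top row',ft[:,1].min().round(1),'cols',ft[:,0].min().round(1),ft[:,0].max().round(1))
pd=proj(ring(.032,.008)+[.6108,.2535,0],c); print('pad top row',pd[:,1].min(),pd[:,0].min(),pd[:,0].max())
v=im.astype(int)
print('col256 rows 135-230',[tuple(v[k,256]) for k in range(138,190,3)])
print('rim',[tuple(v[k,256]) for k in range(262,330,3)])
print('padrow',[(k,tuple(v[160,k])) for k in range(226,292,3)])
```

```text
-0.004 rim rows 279.4 323.0 foot top row 186.4 cols 220.0 291.9
0 rim rows 271.9 316.5 foot top row 181.2 cols 219.3 291.7
0.004 rim rows 264.1 309.8 foot top row 176.0 cols 218.6 291.4
pad top row 145.32292670107955 230.70017637692575 279.9758490196147
col256 rows 135-230 [(np.int64(114), np.int64(173), np.int64(238)), (np.int64(113), np.int64(173), np.int64(238)), (np.int64(92), np.int64(129), np.int64(169)), (np.int64(111), np.int64(146), np.int64(153)), (np.int64(111), np.int64(144), np.int64(152)), (np.int64(109), np.int64(142), np.int64(153)), (np.int64(111), np.int64(145), np.int64(154)), (np.int64(109), np.int64(142), np.int64(152)), (np.int64(107), np.int64(142), np.int64(152)), (np.int64(107), np.int64(140), np.int64(151)), (np.int64(106), np.int64(140), np.int64(151)), (np.int64(103), np.int64(138), np.int64(150)), (np.int64(102), np.int64(137), np.int64(149)), (np.int64(103), np.int64(136), np.int64(149)), (np.int64(53), np.int64(110), np.int64(161)), (np.int64(110), np.int64(244), np.int64(255)), (np.int64(99), np.int64(230), np.int64(251)), (np.int64(102), np.int64(230)
[... 1564 characters left out ...]
253, (np.int64(108), np.int64(142), np.int64(154))), (256, (np.int64(108), np.int64(143), np.int64(153))), (259, (np.int64(108), np.int64(141), np.int64(153))), (262, (np.int64(107), np.int64(142), np.int64(152))), (265, (np.int64(105), np.int64(139), np.int64(150))), (268, (np.int64(106), np.int64(139), np.int64(149))), (271, (np.int64(104), np.int64(136), np.int64(147))), (274, (np.int64(105), np.int64(137), np.int64(147))), (277, (np.int64(101), np.int64(134), np.int64(143))), (280, (np.int64(124), np.int64(195), np.int64(255))), (283, (np.int64(122), np.int64(188), np.int64(246))), (286, (np.int64(119), np.int64(187), np.int64(246))), (289, (np.int64(125), np.int64(192), np.int64(249)))]
```

```bash
python3 -m creep '[[[0,0,0.7,0,10],[0,0,1.6,0,10],[0,0,2.4,0,10],[0,0,3,0,10],[0,0,3.4,0,10],[0,0,3.6,0,10],[0,0,3.67,0,10],[0,0,3.67,0,10]]]' 40; python3 plan.py .6108 .2535 .0735 85
```

```text
time_s: 7.2
tool_pos: [0.6115, 0.2528, 0.0749]
tool_rot: [180.0, -0.0, 84.7]
contact_force: [-0.1, 0.7, -3.4]
opening: 0.0226
grasp_force: 40.0
t 7.20 units [ 0.015 -0.019  0.034] spin -0.05 j7 -52 [0.6115 0.2528 0.0749] [ 1.7996e+02 -2.0000e-02  8.4730e+01]
```

```bash
python3 -m creep '[[[0,-0.01,0.02,0,10],[0,-0.01,0.03,0,10],[0,-0.01,0.04,0,10],[0,-0.01,0.04,0,26],[0,-0.01,0.04,0,30],[0,-0.01,0.04,0,40],[0,-0.01,0.04,0,60],[0,-0.01,0.04,0,60]]]' 40;python3 -m creep '[[[0,0,-0.3,0,60],[0,0,-1,0,60],[0,0,-2,0,60],[0,0,-3,0,60],[0,0,-3.7,0,60],[0,0,-3.7,0,60],[0,0,-3.7,0,60],[0,0,-3.7,0,60]]]' 40
python3 - <<'E'
from h import *
from cell import r
for n in('top','scene'):
    c=r.camera_params(n); im=r.read_camera(n); cv2.imwrite(f'pics/{n}1.png',im[:,:,::-1])
E
python3 plan.py .4385 -.0592 .2 65
python3 -c "
import cv2;im=cv2.imread('pics/scene1.png');cv2.imwrite('pics/s1c.png',cv2.resize(im[130:260,260:420],None,fx=4,fy=4,interpolation=2))"
```

```text
time_s: 8.2
tool_pos: [0.6108, 0.2527, 0.0727]
tool_rot: [180.0, -0.0, 84.7]
contact_force: [0.1, -0.3, 0.2]
opening: 0.0602
grasp_force: 0.0
time_s: 9.2
tool_pos: [0.6105, 0.2526, 0.2199]
tool_rot: [-179.9, 0.0, 84.7]
contact_force: [-0.6, -0.3, -0.2]
opening: 0.0602
grasp_force: 0.0
t 9.30 units [-8.157 -3.569  0.507] spin 3.95 j7 -47 [0.6106 0.2526 0.22  ] [-1.7994e+02  2.0000e-02  8.4740e+01]
```

View pics/s1c.png

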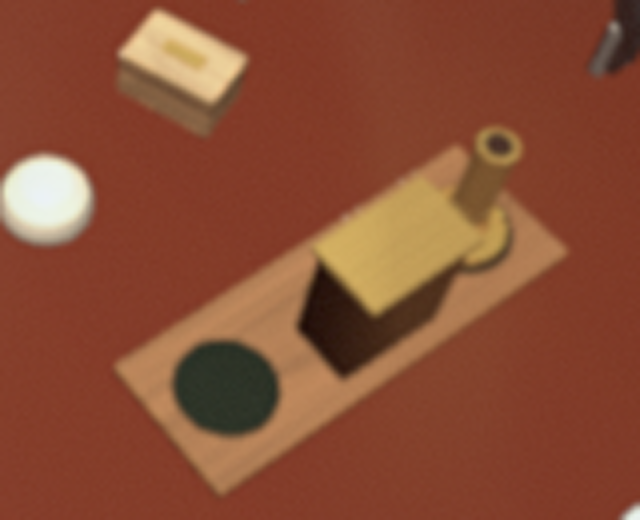

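```bash
python3 -m creep '[[[-0.5,-0.2,0,0,80],[-1.4,-0.6,0,0,80],[-2.5,-1.1,0,0,80],[-3.6,-1.6,0.1,0,80],[-4.7,-2.1,0.2,0,80],[-5.8,-2.6,0.3,0,80],[-6.9,-3.1,0.4,0,80],[-7.7,-3.4,0.5,0,80]]]' 40;python3 -m creep '[[[-0.3,-0.1,0,0,82],[-0.46,-0.17,0,0,82],[-0.46,-0.17,0,0,82],[-0.46,-0.17,0,0,82],[-0.46,-0.17,0,0,82],[-0.46,-0.17,0,0,82],[-0.46,-0.17,0,0,82],[-0.46,-0.17,0,0,82]]]' 40
python3 - <<'E'
from h import *
from cell import r
c=r.camera_params('wrist'); im=r.read_camera('wrist'); cv2.imwrite('pics/w3.png',im[:,:,::-1])
M['lid']=[ring(.0265,.071)]
im=cv2.imread('pics/w3.png'); vis=im.copy()
for n,q,z in[('lid',[.4385,-.0592,0],0),('candlestick',[.6108,.2535,0],.008)]:
    for cc in cv2.findContours((sil(n,q,c,im.shape[:2],z)>.5).astype(np.uint8),0,2)[0]: cv2.drawContours(vis,[cc],-1,(255,255,0),1)
cv2.imwrite('pics/w3v.png',vis)
E
python3 plan.py .4385 -.0592 .045 85
```

```text
time_s: 10.3
tool_pos: [0.4459, -0.0432, 0.2005]
tool_rot: [-180.0, 0.0, 84.7]
contact_force: [0.1, -0.8, -0.4]
opening: 0.0799
grasp_force: 0.0
time_s: 11.3
tool_pos: [0.4387, -0.0592, 0.2007]
tool_rot: [-180.0, -0.0, 84.7]
contact_force: [1.3, 0.4, 0.2]
opening: 0.0819
grasp_force: 0.0
t 11.35 units [-1.000e-03 -5.000e-03  3.893e+00] spin -0.05 j7 -19 [ 0.4387 -0.0592  0.2007] [-180.     -0.     84.74]
```

View pics/w3v.png

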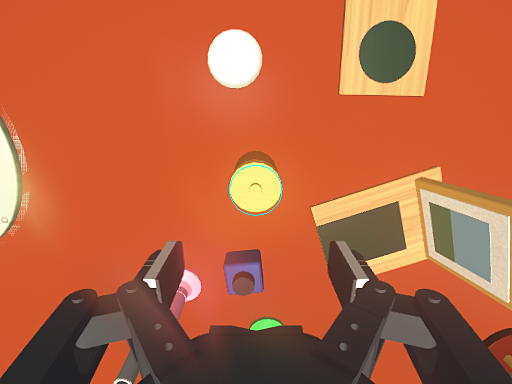

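The jar's lid sits at (256,187), about 2 px from the prediction and between the jaws. Descending to grip it.

```bash
python3 -m creep '[[[0.03,0,0.8,0,82],[0.03,0,1.7,0,82],[0.03,0,2.6,0,82],[0.03,0,3.3,0,82],[0.03,0,3.75,0,82],[0.03,0,3.89,0,82],[0.03,0,3.89,0,82],[0.03,0,3.89,0,40]]]' 40; python3 -m creep '[[[0,0,0,0,40],[0,0,0,0,40],[0,0,0,0,40],[0,0,0,0,40],[0,0,0,0,40],[0,0,0,0,40],[0,0,0,0,40],[0,0,0,0,40]]]' 40; python3 -m creep '[[[0,0,-0.3,0,40],[0,0,-1,0,40],[0,0,-2,0,40],[0,0,-3,0,40],[0,0,-3.5,0,40],[0,0,-3.5,0,40],[0,0,-3.5,0,40],[0,0,-3.5,0,40]]]' 40; python3 plan.py .595 .0636 .17 85
```

```text
time_s: 12.35
tool_pos: [0.4392, -0.0581, 0.0458]
tool_rot: [179.9, -0.0, 84.7]
contact_force: [-0.1, 0.3, 0.2]
opening: 0.066
grasp_force: 0.0
time_s: 13.35
tool_pos: [0.4391, -0.0581, 0.0458]
tool_rot: [179.9, 0.0, 84.7]
contact_force: [-2.2, 0.5, 9.8]
opening: 0.0518
grasp_force: 39.7
time_s: 14.35
tool_pos: [0.4383, -0.0579, 0.1843]
tool_rot: [-179.9, -0.0, 84.8]
contact_force: [0.3, -0.0, -3.5]
opening: 0.0518
grasp_force: 42.9
t 14.35 units [3.383 3.624 0.352] spin -0.05 j7 -21 [ 0.4383 -0.0579  0.1843] [-1.7991e+02 -1.0000e-02  8.4750e+01]
```

```bash
python3 -m creep '[[[0.3,0.3,0,0,40],[0.9,1,0,0,40],[1.6,1.7,0,0,40],[2.3,2.5,0,0,40],[2.9,3.1,0,0,40],[3.3,3.5,0,0,40],[3.38,3.62,0,0,40],[3.38,3.62,0,0,40]]]' 40;python3 -m creep '[[[0,0,0,0,40],[0,0,0,0,40],[0,0,0,0,40],[0,0,0,0,40],[0,0,0,0,40],[0,0,0,0,40],[0,0,0,0,40],[0,0,0,0,40]]]' 40
python3 - <<'E'
from h import *
from cell import r
c=r.camera_params('wrist'); im=r.read_camera('wrist'); cv2.imwrite('pics/w4.png',im[:,:,::-1])
p=r.get_state()['tool_pos']; M['lid']=[ring(.0265,.071)];M['jb']=[ring(.026,0)]
im=cv2.imread('pics/w4.png'); vis=im.copy()
for n,q,z in[('lid',[*p[:2],0],p[2]-.0458),('jb',[*p[:2],0],p[2]-.0458),('candlestick',[.6108,.2535,0],.008),('cpadL',[.6108,.2535,0],.008),('cpadL',[.595,.0636,0],.008)]:
    for cc in cv2.findContours((sil(n,q,c,im.shape[:2],z)>.5).astype(np.uint8),0,2)[0]: cv2.drawContours(vis,[cc],-1,(255,255,0),1)
cv2.imwrite('pics/w4v.png',cv2.resize(vis[0:300,100:412],None,fx=2,fy=2,interpolation=2))
E
python3 plan.py .595 .0636 .054 85
```

```text
time_s: 15.35
tool_pos: [0.5952, 0.0635, 0.1845]
tool_rot: [-179.9, 0.0, 84.8]
contact_force: [-1.8, -0.4, -3.0]
opening: 0.0519
grasp_force: 42.9
time_s: 16.35
tool_pos: [0.5954, 0.0633, 0.1851]
tool_rot: [-180.0, 0.0, 84.7]
contact_force: [0.7, 1.0, -1.8]
opening: 0.0525
grasp_force: 42.9
t 16.40 units [ 0.006 -0.01   3.277] spin -0.05 j7 -33 [0.5954 0.0633 0.1851] [-180.     -0.     84.74]
```

View pics/w4v.png

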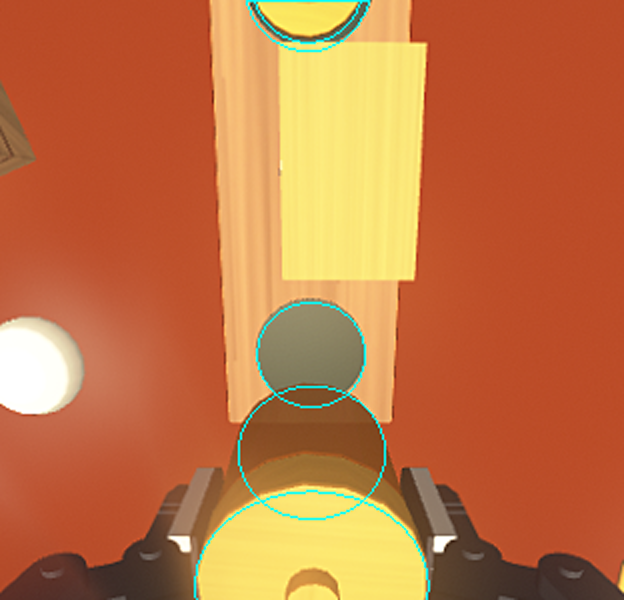

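The pad, jar and left pad all appear shifted by the same ~2 px, which is camera bias. So the jar is over its pad. The candlestick's rim gap on the left pad looks even. Lowering the jar.

```bash
python3 -m creep '[[[0,0,0.6,0,40],[0,0,1.4,0,40],[0,0,2.2,0,40],[0,0,2.8,0,40],[0,0,3.1,0,40],[0,0,3.22,0,40],[0,0,3.25,0,40],[0,0,3.26,0,40]]]' 40; python3 plan.py .595 .0636 .0538 85;  python3 -m creep '[[[0,-0.01,0.02,0,40],[0,-0.01,0.04,0,40],[0,-0.01,0.04,0,40],[0,-0.01,0.04,0,55],[0,-0.01,0.04,0,60],[0,-0.01,0.04,0,75],[0,-0.01,0.04,0,80],[0,-0.01,0.04,0,80]]]' 40;python3 -m creep '[[[0,0,-0.3,0,80],[0,0,-1,0,80],[0,0,-2,0,80],[0,0,-3,0,80],[0,0,-3.8,0,80],[0,0,-3.8,0,80],[0,0,-3.8,0,80],[0,0,-3.8,0,80]]]' 40;  python3 plan.py .3386 .3145 .18 93
```

```text
time_s: 17.4
tool_pos: [0.5958, 0.0634, 0.0554]
tool_rot: [179.9, -0.0, 84.7]
contact_force: [0.3, 0.4, -2.1]
opening: 0.0516
grasp_force: 42.9
t 17.40 units [ 0.004 -0.021  0.04 ] spin -0.05 j7 -39 [0.5958 0.0634 0.0554] [ 1.7994e+02 -1.0000e-02  8.4730e+01]
time_s: 18.4
tool_pos: [0.595, 0.0634, 0.0531]
tool_rot: [-180.0, -0.0, 84.7]
contact_force: [0.9, 0.3, -0.1]
opening: 0.0802
grasp_force: 0.0
time_s: 19.4
tool_pos: [0.5946, 0.0633, 0.2044]
tool_rot: [-179.9, 0.0, 84.7]
contact_force: [-0.2, 0.2, -0.5]
opening: 0.0796
grasp_force: 0.0
t 19.40 units [ 5.667 -6.947  0.618] spin -1.65 j7 -33 [0.5946 0.0633 0.2044] [-1.7993e+02  1.0000e-02  8.4750e+01]
```

```bash
python3 -m creep '[[[0.5,-0.6,0,-1.5,80],[1.2,-1.5,0,-3.2,80],[2,-2.4,0,-5,80],[2.8,-3.3,0,-7,80],[3.6,-4.2,0,-9,80],[4.4,-5.2,0.2,-11,80],[5,-6.1,0.4,-13,80],[5.4,-6.6,0.6,-15,80]]]' 40;python3 plan.py .3386 .3145 .18 3.5
```

```text
time_s: 20.4
tool_pos: [0.35, 0.3037, 0.1806]
tool_rot: [-180.0, -0.0, 160.2]
contact_force: [0.7, 0.4, 0.2]
opening: 0.08
grasp_force: 0.0
t 20.40 units [0.36  0.156 0.016] spin -4.66 j7 -7 [0.35   0.3037 0.1806] [-1.7998e+02 -4.0000e-02  1.6019e+02]
```

```bash
python3 -m creep '[[[0.36,0.16,0,-1.5,80],[0.36,0.16,0,-3,80],[0.36,0.16,0,-4.2,80],[0.36,0.16,0,-4.66,80],[0.36,0.16,0,-4.66,80],[0.36,0.16,0,-4.66,80],[0.36,0.16,0,-4.66,80],[0.36,0.16,0,-4.66,80]]]' 40
cat > wl.py <<'E'
from h import *
from cell import r
import sys
def look(name,items):
    c=r.camera_params('wrist'); im=r.read_camera('wrist')[:,:,::-1].copy(); cv2.imwrite(f'pics/{name}.png',im); vis=im.copy()
    for n,q,z in items:
        for cc in cv2.findContours((sil(n,q,c,im.shape[:2],z)>.5).astype(np.uint8),0,2)[0]: cv2.drawContours(vis,[cc],-1,(255,255,0),1)
    cv2.imwrite(f'pics/{name}v.png',vis); return im,c
E
python3 - <<'E'
from wl import *
im,c=look('w5',[('book',[.3386,.3145,3.5],0),('trinket_box',[.4187,.2,15],0)])
for n,p,a in(('book',(.3386,.3145),3.5),):
    m=seg(im,rectof(n,p,c,0,12)); print(n,m.sum(),fit(n,[*p,a],[(m,c)]))
E
python3 plan.py .3386 .3145 .024 3.5
```

```text
time_s: 21.4
tool_pos: [0.3406, 0.3137, 0.1811]
tool_rot: [-180.0, 0.0, -177.0]
contact_force: [-0.7, 0.6, 0.7]
opening: 0.0801
grasp_force: 0.0
book 4884.0 (array([0.33944736, 0.31548053, 2.99995409]), np.float64(0.018232346591427362))
t 21.45 units [0.049 0.023 3.928] spin -0.09 j7 11 [0.3406 0.3137 0.1811] [-180.      0.   -176.97]
```

View pics/w5v.png

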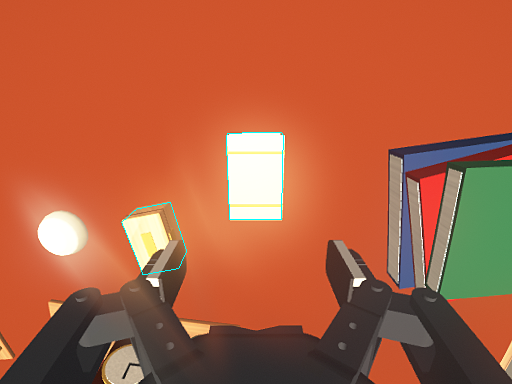

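The wrist fit agrees: book at (0.3394, 0.3155), yaw 3°. Its top face is centred at (255,176) in the picture. Gripping it.

```bash
python3 -m creep '[[[0.03,0.03,0.8,0,82],[0.03,0.03,1.7,0,82],[0.03,0.03,2.6,0,82],[0.03,0.03,3.3,0,82],[0.03,0.03,3.7,0,82],[0.03,0.03,3.85,0,82],[0.03,0.03,3.92,0,82],[0.03,0.03,3.92,0,82]]]' 40; python3 -m creep '[[[0,0,0,0,40],[0,0,0,0,40],[0,0,0,0,40],[0,0,0,0,40],[0,0,0,0,40],[0,0,0,0,40],[0,0,0,0,40],[0,0,0,0,40]]]' 40; python3 -m creep '[[[0,0,-0.3,0,40],[0,0,-1,0,40],[0,0,-2,0,40],[0,0,-3,0,40],[0,0,-3.9,0,40],[0,0,-3.9,0,40],[0,0,-3.9,0,40],[0,0,-3.9,0,40]]]' 40; python3 plan.py .5725 -.16 .19 14
```

```text
time_s: 22.45
tool_pos: [0.3395, 0.3149, 0.0247]
tool_rot: [180.0, 0.0, -177.0]
contact_force: [-0.6, 0.4, 0.2]
opening: 0.0821
grasp_force: 0.0
time_s: 23.45
tool_pos: [0.3396, 0.3149, 0.0249]
tool_rot: [180.0, 0.1, -177.0]
contact_force: [-1.2, -2.2, 10.1]
opening: 0.0588
grasp_force: 41.0
time_s: 24.45
tool_pos: [0.339, 0.3145, 0.1796]
tool_rot: [-180.0, -0.1, -176.9]
contact_force: [-0.6, 0.6, -1.9]
opening: 0.0588
grasp_force: 45.5
t 24.45 units [ -5.198 -12.156  -0.257] spin -2.19 j7 10 [0.339  0.3145 0.1796] [-1.7996e+02 -7.0000e-02 -1.7695e+02]
```

```bash
python3 -m creep '[[[-0.2,-0.4,-0.2,0,40],[-0.6,-1.3,-0.3,0,40],[-1,-2.4,-0.4,0,40],[-1.5,-3.6,-0.4,0,40],[-2,-4.8,-0.4,0,40],[-2.5,-6,-0.4,-0.5,40],[-3,-7.1,-0.4,-1,40],[-3.5,-8.2,-0.4,-1.5,40]]]' 40; python3 -m creep '[[[-0.4,-0.9,0,0,40],[-0.8,-1.9,0,0,40],[-1.2,-2.7,0,-0.2,40],[-1.5,-3.2,0,-0.4,40],[-1.6,-3.6,0,-0.7,40],[-1.7,-3.8,0,-0.7,40],[-1.7,-3.8,0,-0.7,40],[-1.7,-3.8,0,-0.7,40]]]' 40; python3 plan.py .5725 -.16 .19 14
```

```text
time_s: 25.45
tool_pos: [0.4968, -0.0068, 0.1956]
tool_rot: [180.0, -0.1, -169.4]
contact_force: [0.4, 1.0, -2.2]
opening: 0.0589
grasp_force: 45.5
time_s: 26.45
tool_pos: [0.5909, -0.1415, 0.1962]
tool_rot: [180.0, -0.0, -165.9]
contact_force: [-0.3, 0.8, -2.0]
opening: 0.059
grasp_force: 45.5
t 26.45 units [ 0.56  -0.337  0.155] spin 0.02 j7 81 [ 0.5909 -0.1415  0.1962] [ 1.7998e+02 -1.0000e-02 -1.6592e+02]
```

Run:
```python
from wl import *
im,c=look('w6',[('ppad',[.5725,-.16,14],.008),('book',[.5909,-.1415,14],.1962-.0249)])
for k in('top','scene','w6'):
    I=cv2.imread(f'pics/{k}0.png') if k!='w6' else im; cc=r.camera_params(k) if k!='w6' else c
    if k=='w6': continue
    R_=I[...,2].astype(float); uv=proj([[.5725,-.16,.008]],cc)[0].astype(int); d=np.median(R_[uv[1]-4:uv[1]+4,uv[0]-4:uv[0]+4])
    for th in(d+25,d+45,d+60):
        n,l=cv2.connectedComponents((R_<th).astype(np.uint8)); m=(l==l[uv[1],uv[0]]).astype(float)
        print(k,d,th,m.sum(),sil('ppad',[.5725,-.16,14],cc,m.shape,.008).sum(),fit('ppad',[.5725,-.16,14],[(m,cc)],.008))
        cv2.imwrite(f'pics/m_{k}.png',m*255)
```

```text
top 85.0 110.0 1210.0 1337.0235294117647 (array([ 0.57217805, -0.16162441, 13.23692154]), np.float64(0.08689526989031537))
top 85.0 130.0 1282.0 1337.0235294117647 (array([ 0.5714421 , -0.16103347, 13.24840133]), np.float64(0.04491574631811701))
top 85.0 145.0 1352.0 1337.0235294117647 (array([ 0.56968225, -0.16130903, 13.64966385]), np.float64(0.044572162007986416))
scene 65.0 90.0 1548.0 1704.5882352941178 (array([ 0.57151893, -0.15979083, 13.20771176]), np.float64(0.08899411017438497))
scene 65.0 110.0 1627.0 1704.5882352941178 (array([ 0.57228172, -0.16117803, 12.951165  ]), np.float64(0.048070025383511794))
scene 65.0 125.0 1689.0 1704.5882352941178 (array([ 0.57170158, -0.16151137, 14.25125284]), np.float64(0.03559226223583334))[ WARN:0@1.630] global loadsave.cpp:1063 imwrite_ Unsupported depth image for selected encoder is fallbacked to CV_8U.
```

View pics/w6v.png

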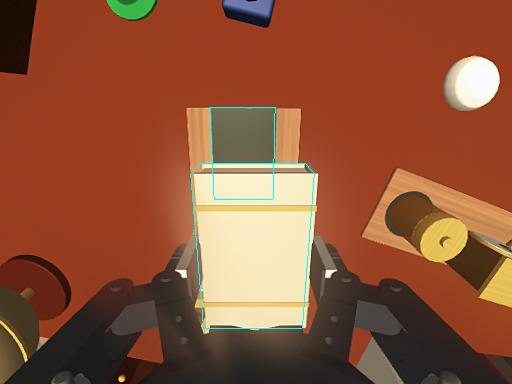

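Run:
```python
from wl import *
im=cv2.imread('pics/w6.png').astype(float); c=r.camera_params('wrist'); st=r.get_state(); print(st['tool_pos'],st['tool_rot'])
g=cv2.GaussianBlur(im,(3,3),0)
def edge(row,lo,hi,ch=2):
    d=np.abs(np.diff(g[row,lo:hi,ch])); k=d.argmax(); w=d[max(0,k-2):k+3]; return lo+.5+(w*np.arange(max(0,k-2),max(0,k-2)+len(w))).sum()/w.sum()
def line(rows,lo,hi,z):
    P=unproj(np.array([[edge(k,lo,hi),k] for k in rows]),z,c)[:,:2]; v=np.linalg.svd(P-P.mean(0))[2][0]; a=np.degrees(np.arctan2(v[1],v[0]))%180
    return P.mean(0).round(4),round(a,2)
rows=range(114,158,2)
for nm,lo,hi in(('padL',202,220),('padR',267,283),('brdL',180,196),('brdR',291,308)): print(nm,line(rows,lo,hi,.008))
zt=st['tool_pos'][2]-.0249+.024
rows=range(182,232,2)
for nm,lo,hi in(('bkL',186,206),('bkR',304,324)): print(nm,line(rows,lo,hi,zt))
# top/bottom edges of pad & book by columns
def vedge(col,lo,hi,ch=2):
    d=np.abs(np.diff(g[lo:hi,col,ch])); k=d.argmax(); return lo+.5+k
for nm,lo,hi,cols,z in(('padNear',100,120,range(216,270,3),.008),('bkNear',166,182,range(205,305,5),zt),('bkFar',315,340,range(215,295,5),zt)):
    P=unproj(np.array([[k,vedge(k,lo,hi)] for k in cols]),z,c); print(nm,np.median(P,0).round(4),np.median([vedge(k,lo,hi) for k in cols]))
```

```text
[ 0.59097898 -0.14155475  0.19631934] [ 1.79991068e+02 -7.80294432e-03 -1.65921399e+02]
padL (array([ 0.5587, -0.2004]), np.float64(13.52))
padR (array([ 0.5408, -0.1285]), np.float64(13.88))
brdL (array([ 0.5652, -0.227 ]), np.float64(13.19))
brdR (array([ 0.534 , -0.1018]), np.float64(13.59))
bkL (array([ 0.5681, -0.1778]), np.float64(16.49))
bkR (array([ 0.5532, -0.1182]), np.float64(14.07))
padNear [ 0.5204 -0.1736  0.008 ] 107.5
bkNear [ 0.5444 -0.153   0.1954] 173.5
bkFar [ 0.6381 -0.1298  0.1954] 325.5
```

The pad yaw is about 13.6°, and the book in hand sits within about 1 mm and 1° of the tool. Moving over the pad and lowering to just above it.

```bash
python3 -m creep '[[[0.3,-0.2,0,0.1,40],[0.53,-0.345,0.4,0.13,40],[0.53,-0.345,1.2,0.13,40],[0.53,-0.345,2,0.13,40],[0.53,-0.345,2.8,0.13,40],[0.53,-0.345,3.4,0.13,40],[0.53,-0.345,3.5,0.13,40],[0.53,-0.345,3.5,0.13,40]]]' 40
python3 - <<'E'
from wl import *
s=r.get_state(); p=s['tool_pos']; y=s['tool_rot'][2]+180; print(p,y)
im,c=look('w7',[('ppad',[.572,-.161,13.5],.008),('book',[p[0],p[1],y],p[2]-.0249)])
im=cv2.imread('pics/w7v.png'); cv2.imwrite('pics/w7v.png',cv2.resize(im[130:384,130:390],None,fx=2.3,fy=2.3,interpolation=2))
E
```

```text
time_s: 27.5
tool_pos: [0.5741, -0.1608, 0.0567]
tool_rot: [180.0, 0.0, -166.6]
contact_force: [0.4, -0.7, -1.0]
opening: 0.0586
grasp_force: 45.4
[ 0.5741478  -0.16083732  0.05670776] 13.382355213304692
```

View pics/w7v.png

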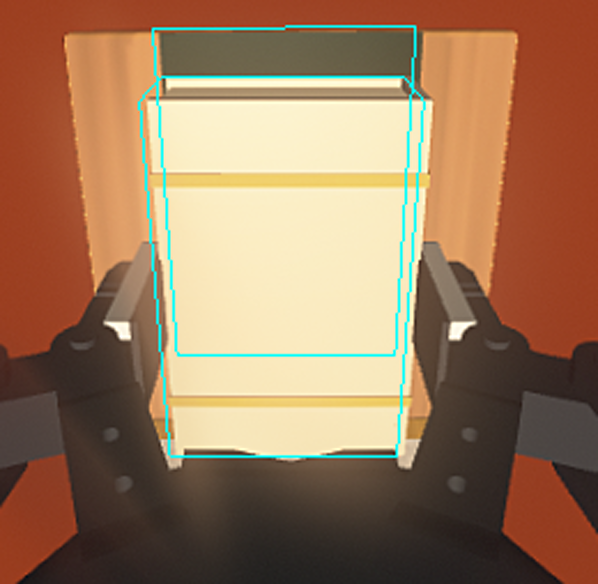

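Run:
```python
from wl import *
c=r.camera_params('wrist'); im=cv2.imread('pics/w7.png'); p=r.get_state()['tool_pos']
a=np.radians(13.5); u=np.array([np.cos(a),np.sin(a)]); n=np.array([-u[1],u[0]])
g=im[...,2].astype(int)
for col in(230,255,280): print(col,[(k,g[k,col]) for k in range(138,180,1)])
z0=p[2]-.0249
for nm,uv,z in(('pad near',(255.6,143.5),.008),('book near bottom',(255.6,163.9),z0),('book near top',(255.6,172.6),z0+.024),('book far top',(255.6,326),z0+.024)):
    q=unproj(uv,z,c)[0,:2]; print(nm,(q@u).round(4))
print('tcp s',p[:2]@u,'n',p[:2]@n)
```

```text
230 [(138, np.int64(158)), (139, np.int64(158)), (140, np.int64(160)), (141, np.int64(163)), (142, np.int64(135)), (143, np.int64(156)), (144, np.int64(116)), (145, np.int64(104)), (146, np.int64(107)), (147, np.int64(107)), (148, np.int64(106)), (149, np.int64(108)), (150, np.int64(107)), (151, np.int64(108)), (152, np.int64(109)), (153, np.int64(108)), (154, np.int64(107)), (155, np.int64(109)), (156, np.int64(110)), (157, np.int64(108)), (158, np.int64(111)), (159, np.int64(110)), (160, np.int64(110)), (161, np.int64(111)), (162, np.int64(104)), (163, np.int64(115)), (164, np.int64(252)), (165, np.int64(255)), (166, np.int64(255)), (167, np.int64(255)), (168, np.int64(178)), (169, np.int64(169)), (170, np.int64(173)), (171, np.int64(178)), (172, np.int64(123)), (173, np.int64(213)), (174, np.int64(255)), (175, np.int64(254)), (176, np.int64(252)), (177, np.int64(252)), (178, np.int64(252)), (179, np.int64(252))]
255 [(138, np.int64(158)), (139, np.int64(158)), (140, np.int64(160)), (141, np.int64(162)), (142, np.int64(139)), (143, np.int64(134)), (144, np.int64(108)), (145, np.int
[... 1110 characters left out ...]
, (154, np.int64(103)), (155, np.int64(103)), (156, np.int64(102)), (157, np.int64(103)), (158, np.int64(104)), (159, np.int64(104)), (160, np.int64(104)), (161, np.int64(105)), (162, np.int64(99)), (163, np.int64(113)), (164, np.int64(251)), (165, np.int64(255)), (166, np.int64(255)), (167, np.int64(255)), (168, np.int64(177)), (169, np.int64(169)), (170, np.int64(174)), (171, np.int64(176)), (172, np.int64(122)), (173, np.int64(210)), (174, np.int64(255)), (175, np.int64(254)), (176, np.int64(252)), (177, np.int64(252)), (178, np.int64(252)), (179, np.int64(252))]
pad near 0.4655
book near bottom 0.4736
book near top 0.4726
book far top 0.5673
tcp s 0.5209730349688892 n -0.2905433786760853
```

The book is centred within about 1 mm: near gap ≈7.5 mm of 7, sides even. Lowering and releasing.

```bash
python3 -m creep '[[[0.01,0.01,0.2,0,40],[0.01,0.01,0.4,0,40],[0.01,0.01,0.52,0,40],[0.01,0.01,0.58,0,40],[0.01,0.01,0.59,0,40],[0.01,0.01,0.59,0,40],[0.01,0.01,0.59,0,40],[0.01,0.01,0.59,0,40]]]' 40; python3 -m creep '[[[0,0,0,0,61],[0,0,0,0,63],[0,0,0,0,66],[0,0,0,0,70],[0,0,0,0,78],[0,0,0,0,82],[0,0,0,0,82],[0,0,0,0,82]]]' 40; python3 -m creep '[[[0,0,-0.3,0,82],[0,0,-1,0,82],[0,0,-2,0,82],[0,0,-3,0,82],[0,0,-4,0,82],[0,0,-4,0,82],[0,0,-4,0,82],[0,0,-4,0,82]]]' 40
python3 - <<'E'
from wl import *
s=r.get_state(); print(s['tool_pos'])
im,c=look('w8',[('book',[.5738,-.1607,13.4],.008),('ppad',[.5725,-.161,13.5],.008)])
cv2.imwrite('pics/w8v.png',cv2.resize(cv2.imread('pics/w8v.png')[80:280,160:350],None,fx=3,fy=3,interpolation=2))
E
python3 plan.py .4187 .2 .19 15
```

```text
time_s: 28.55
tool_pos: [0.5734, -0.1605, 0.033]
tool_rot: [-180.0, -0.0, -166.6]
contact_force: [-4.1, 0.9, 6.1]
opening: 0.0592
grasp_force: 46.4
time_s: 29.55
tool_pos: [0.5735, -0.1605, 0.0327]
tool_rot: [180.0, 0.0, -166.6]
contact_force: [0.1, -0.2, 0.2]
opening: 0.082
grasp_force: 0.0
time_s: 30.55
tool_pos: [0.5731, -0.1605, 0.192]
tool_rot: [180.0, -0.1, -166.6]
contact_force: [-0.0, -0.6, -0.1]
opening: 0.0824
grasp_force: 0.0
[ 0.57308014 -0.16051805  0.19199173]
t 30.60 units [1.667 9.66  0.058] spin -0.32 j7 82 [ 0.5731 -0.1604  0.192 ] [ 1.7996e+02 -6.0000e-02 -1.6660e+02]
```

View pics/w8v.png

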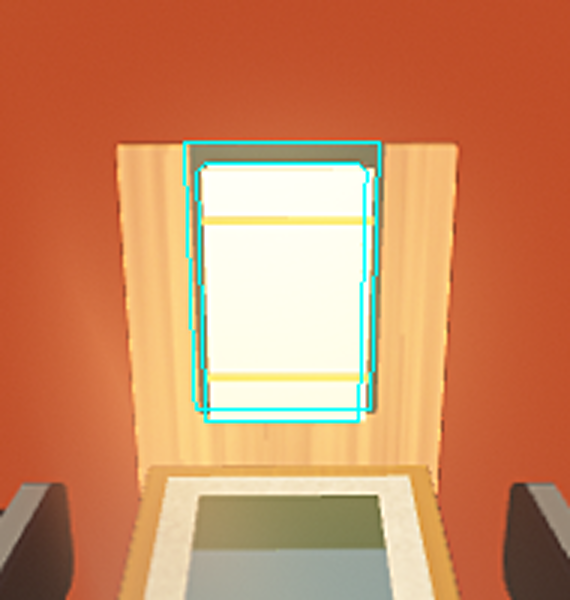

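The book lies flat on the pad with its near end at the pad's front. Checking its centring, then measuring the box.

```bash
cat > ctr.py <<'E'
from wl import *
im=cv2.imread('pics/w8.png'); c=r.camera_params('wrist'); g=cv2.GaussianBlur(im,(3,3),0)
a=np.radians(13.5); u=np.array([np.cos(a),np.sin(a)]); n=np.array([-u[1],u[0]])
def h(row,lo,hi,ch,sgn):
    d=np.diff(g[row,lo:hi,ch].astype(float))*sgn; return lo+d.argmax()+.5
def v(col,lo,hi,ch,sgn):
    d=np.diff(g[lo:hi,col,ch].astype(float))*sgn; return lo+d.argmax()+.5
X=lambda k:160+k/3; 
def L(f,ks,lo,hi,ch,sgn,z,hor=True):
    uv=np.array([[f(k,lo,hi,ch,sgn),k] if hor else [k,f(k,lo,hi,ch,sgn)] for k in ks]); P=unproj(uv,z,c)[:,:2]
    s,t=P@u,P@n; A=np.polyfit(s,t,1) if hor else np.polyfit(t,s,1); return np.median(t if hor else s).round(4),np.degrees(np.arctan(A[0])).round(2)
R1=range(140,205,2); Z=.032
print('book L',L(h,R1,222,234,0,1,Z),'R',L(h,R1,278,291,0,-1,Z))
print('brd L',L(h,R1,192,210,1,1,.008),'R',L(h,R1,302,318,1,-1,.008))
print('pad near L/R',L(h,range(129,133),217,226,2,-1,.008),L(h,range(129,133),282,292,2,1,.008))
print('book near',L(v,range(232,280,3),130,142,0,1,Z,False),'far',L(v,range(234,278,3),210,228,0,-1,Z,False))
print('brd near',L(v,range(202,220,3),122,136,1,1,.008,False))
E
python3 ctr.py
```

```text
book L (np.float64(-0.3181), np.float64(0.15)) R (np.float64(-0.2579), np.float64(-0.0))
brd L (np.float64(-0.3525), np.float64(0.18)) R (np.float64(-0.2236), np.float64(-0.04))
pad near L/R (np.float64(-0.3252), np.float64(-2.15)) (np.float64(-0.2515), np.float64(1.87))
book near (np.float64(0.4693), np.float64(0.12)) far (np.float64(0.5676), np.float64(0.14))
brd near (np.float64(0.4649), np.float64(0.37))
```

The book is within about 1 mm and 0.2° of the pad's centre and axis. Now the box.

```bash
python3 -m creep '[[[0.1,0.4,0,0,75],[0.2,1.3,0,0,75],[0.4,2.5,0,0,75],[0.6,3.7,0,0,75],[0.8,4.9,0,0,75],[1,6.1,0,-0.1,75],[1.2,7.3,0,-0.2,75],[1.4,8.4,0,-0.3,75]]]' 40; python3 -m creep '[[[0.2,0.8,0,0,75],[0.27,1.2,0,0,75],[0.27,1.26,0,0,75],[0.27,1.26,0,0,75],[0.27,1.26,0,0,75],[0.27,1.26,0,0,75],[0.27,1.26,0,0,75],[0.27,1.26,0,0,75]]]' 40;  python3 - <<'E'
from wl import *
im,c=look('w9',[('trinket_box',[.4187,.2,15],0)])
m=seg(im,rectof('trinket_box',(.4187,.2),c,0,14)); q=fit('trinket_box',[.4187,.2,15],[(m,c)]); print(m.sum(),q)
M['lidb']=[box(.07,.045,.04,.04)]
vis=im.copy()
for cc in cv2.findContours((sil('trinket_box',q[0],c,im.shape[:2])>.5).astype(np.uint8),0,2)[0]: cv2.drawContours(vis,[cc],-1,(255,255,0),1)
cv2.imwrite('pics/w9v.png',cv2.resize(vis[60:300,130:390],None,fx=2.3,fy=2.3,interpolation=2))
E
python3 plan.py .4187 .2 .022 15
```

```text
time_s: 31.6
tool_pos: [0.4394, 0.1553, 0.1926]
tool_rot: [180.0, -0.0, -165.0]
contact_force: [0.6, 0.4, 1.3]
opening: 0.0749
grasp_force: 0.0
time_s: 32.6
tool_pos: [0.4179, 0.1992, 0.1927]
tool_rot: [180.0, 0.0, -165.1]
contact_force: [0.5, -0.1, 0.7]
opening: 0.0751
grasp_force: 0.0
2522.0 (array([ 0.4197829 ,  0.20004551, 13.59870441]), np.float64(0.1105357523304108))
t 32.65 units [-0.025  0.013  4.267] spin -0.02 j7 39 [0.4179 0.1992 0.1927] [ 180.      0.   -165.12]
```

View pics/w9v.png

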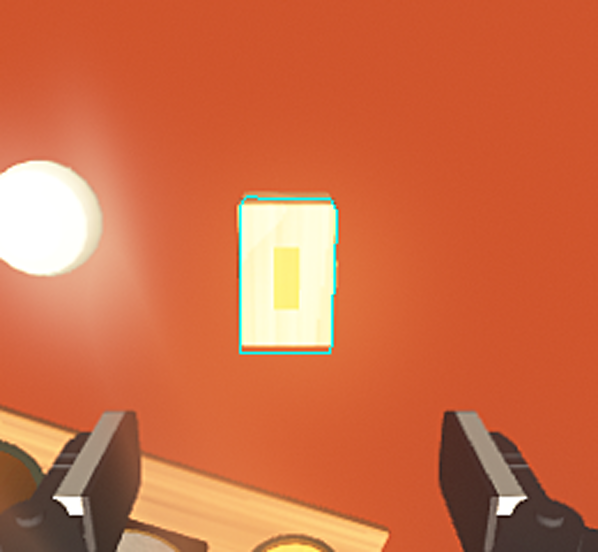

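Run:
```python
from wl import *
c=r.camera_params('wrist'); f=lambda x,y:(130+x/2.3,60+y/2.3)
P=unproj([f(286.5,276),f(286.5,204),f(286.5,348),f(240,276),f(333,276),f(286.5,278)],.04,c); print(P.round(4)); 
print(np.linalg.norm(P[1]-P[2]),np.linalg.norm(P[3]-P[4]), np.degrees(np.arctan2(*(P[1]-P[2])[[1,0]])))
```

```text
[[0.416  0.1995 0.04  ]
 [0.3833 0.1909 0.04  ]
 [0.4512 0.2088 0.04  ]
 [0.4216 0.1785 0.04  ]
 [0.4104 0.2205 0.04  ]
 [0.4169 0.1998 0.04  ]]
0.07013974943559999 0.0435414322866174 -165.18845685829382
```

The box's top face is 70 × 44 mm at (0.418, 0.200), yaw 14.8°, matching the overhead fit. Gripping it.

```bash
python3 -m creep '[[[-0.02,0.02,0.8,0,75],[-0.02,0.02,1.7,0,75],[-0.02,0.02,2.6,0,75],[-0.02,0.02,3.4,0,75],[-0.02,0.02,3.9,0,75],[-0.02,0.02,4.15,0,75],[-0.02,0.02,4.22,0,75],[-0.02,0.02,4.22,0,75]]]' 40; python3 -m creep '[[[0,0,0,0,30],[0,0,0,0,30],[0,0,0,0,30],[0,0,0,0,30],[0,0,0,0,30],[0,0,0,0,30],[0,0,0,0,30],[0,0,0,0,30]]]' 40; python3 -m creep '[[[0,0,-0.3,0,30],[0,0,-1,0,30],[0,0,-2,0,30],[0,0,-3,0,30],[0,0,-4,0,30],[0,0,-4,0,30],[0,0,-4,0,30],[0,0,-4,0,30]]]' 40; python3 plan.py .5735 -.1605 .19 13.5
```

```text
time_s: 33.65
tool_pos: [0.4187, 0.2004, 0.0244]
tool_rot: [180.0, 0.0, -165.1]
contact_force: [0.0, 0.2, -0.1]
opening: 0.0749
grasp_force: 0.0
time_s: 34.65
tool_pos: [0.4187, 0.2002, 0.0245]
tool_rot: [-180.0, 0.1, -165.1]
contact_force: [-1.6, -2.8, 9.7]
opening: 0.0446
grasp_force: 40.2
time_s: 35.65
tool_pos: [0.4179, 0.2, 0.1832]
tool_rot: [-180.0, -0.1, -165.1]
contact_force: [-0.4, -0.0, -1.9]
opening: 0.0446
grasp_force: 41.7
t 35.65 units [-1.44  -9.71  -0.171] spin 0.28 j7 39 [0.4179 0.2    0.1832] [-1.800e+02 -8.000e-02 -1.651e+02]
```

```bash
python3 -m creep '[[[-0.05,-0.4,-0.1,0,30],[-0.2,-1.3,-0.2,0,30],[-0.4,-2.5,-0.2,0,30],[-0.6,-3.7,-0.2,0,30],[-0.8,-4.9,-0.2,0,30],[-1,-6.1,-0.2,0.1,30],[-1.2,-7.3,-0.2,0.2,30],[-1.3,-8.4,-0.2,0.28,30]]]' 40; python3 -m creep '[[[-0.1,-0.8,0,0,30],[-0.14,-1.25,0,0,30],[-0.14,-1.31,0,0,30],[-0.14,-1.31,0,0,30],[-0.14,-1.31,0.6,0,30],[-0.14,-1.31,1.2,0,30],[-0.14,-1.31,1.8,0,30],[-0.14,-1.31,1.8,0,30]]]' 40; python3 plan.py .5735 -.1605 .0565 13.5
python3 - <<'E'
from wl import *
s=r.get_state(); p=s['tool_pos']; y=s['tool_rot'][2]+180
im,c=look('w10',[('trinket_box',[p[0],p[1],y],p[2]-.0245),('book',[.5732,-.1605,13.5],.008)])
cv2.imwrite('pics/w10v.png',cv2.resize(cv2.imread('pics/w10v.png')[100:364,130:390],None,fx=2.25,fy=2.25,interpolation=2))
E
```

```text
time_s: 36.65
tool_pos: [0.5552, -0.1125, 0.1909]
tool_rot: [179.9, -0.1, -166.5]
contact_force: [0.6, -0.2, -1.6]
opening: 0.0445
grasp_force: 41.6
time_s: 37.65
tool_pos: [0.5718, -0.1599, 0.1185]
tool_rot: [179.9, -0.1, -166.4]
contact_force: [0.3, -0.3, -0.0]
opening: 0.0445
grasp_force: 41.6
t 37.65 units [-0.04  -0.027  1.55 ] spin 0.01 j7 79 [ 0.5718 -0.1599  0.1185] [ 1.7992e+02 -1.2000e-01 -1.6644e+02]
```

View pics/w10v.png

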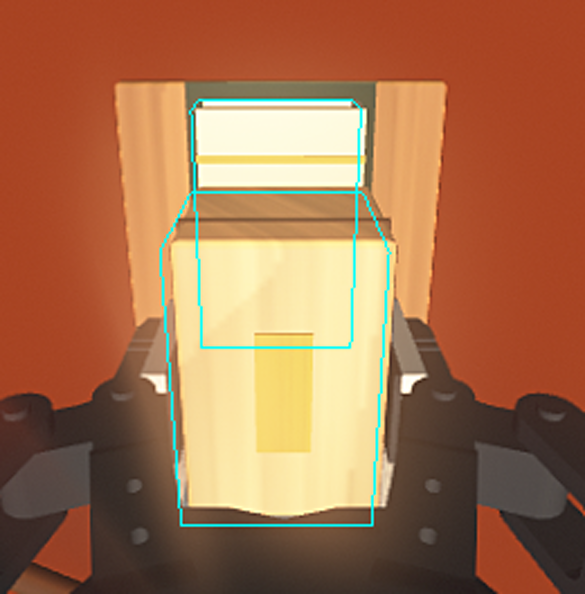

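Run:
```python
from wl import *
im=cv2.imread('pics/w10.png'); c=r.camera_params('wrist'); p=r.get_state()['tool_pos']; f=lambda x,y:(130+x/2.25,100+y/2.25)
a=np.radians(13.5); u=np.array([np.cos(a),np.sin(a)]); n=np.array([-u[1],u[0]])
zb=p[2]-.0245
def S(nm,pts,z):
    for q in unproj([f(*k) for k in pts],z,c)[:,:2]: print(nm,'s %.4f n %.4f'%(q@u,q@n))
S('box top nearL,R,far L,R',[(172,240),(397,240),(187,505),(387,505)],zb+.04)
S('box bottom near',[(285,191)],zb); S('box plate ends/sides',[(285,333),(285,452),(255,390),(313,390)],zb+.04)
S('book near L,R',[(195,108),(366,108)],.032); S('book bottom near',[(280,100)],.008)
S('book L,R lower',[(196.5,180),(363,180)],.032)
S('board near',[(280,82)],.008)
S('board L,R @150',[(120,150),(442,150)],.008)
print('tcp',p[:2]@u,p[:2]@n)
```

```text
box top nearL,R,far L,R s 0.4821 n -0.3090
box top nearL,R,far L,R s 0.4821 n -0.2654
box top nearL,R,far L,R s 0.5480 n -0.3096
box top nearL,R,far L,R s 0.5481 n -0.2633
box bottom near s 0.4842 n -0.2869
box plate ends/sides s 0.5025 n -0.2870
box plate ends/sides s 0.5326 n -0.2870
box plate ends/sides s 0.5163 n -0.2934
box plate ends/sides s 0.5163 n -0.2811
book near L,R s 0.4727 n -0.3183
book near L,R s 0.4727 n -0.2579
book bottom near s 0.4734 n -0.2884
book L,R lower s 0.4991 n -0.3189
book L,R lower s 0.4991 n -0.2579
board near s 0.4664 n -0.2884
board L,R @150 s 0.4933 n -0.3528
board L,R @150 s 0.4933 n -0.2231
tcp 0.5193248899597375 -0.28925557421346776
```

The box needs +3 mm toward the picture and −1 mm sideways to be centred on the book. Applying that and lowering it.

```bash
python3 -m creep '[[[-0.075,-0.025,0.3,0,30],[-0.075,-0.025,0.7,0,30],[-0.075,-0.025,1.1,0,30],[-0.075,-0.025,1.35,0,30],[-0.075,-0.025,1.48,0,30],[-0.075,-0.025,1.53,0,30],[-0.075,-0.025,1.54,0,30],[-0.075,-0.025,1.54,0,30]]]' 40; python3 -m creep '[[[0,0,0.01,0,30],[0,0,0.01,0,30],[0,0,0.01,0,47],[0,0,0.01,0,50],[0,0,0.01,0,55],[0,0,0.01,0,65],[0,0,0.01,0,75],[0,0,0.01,0,75]]]' 40; python3 -m creep '[[[0,0,-0.3,0,75],[0,0,-1,0,75],[0,0,-2,0,75],[0,0,-3,0,75],[0,0,-4,0,75],[0,0,-4,0,75],[0,0,-4,0,75],[0,0,-4,0,75]]]' 40
python3 - <<'E'
from wl import *
im,c=look('w11',[])
cv2.imwrite('pics/w11v.png',cv2.resize(im[80:280,160:350],None,fx=3,fy=3,interpolation=2))
for n in('top','scene'): cv2.imwrite(f'pics/{n}2.png',r.read_camera(n)[:,:,::-1])
E
```

```text
time_s: 38.7
tool_pos: [0.576, -0.1611, 0.0586]
tool_rot: [-180.0, 0.0, -166.5]
contact_force: [0.4, 0.0, -0.5]
opening: 0.0444
grasp_force: 41.6
time_s: 39.7
tool_pos: [0.5758, -0.161, 0.0579]
tool_rot: [180.0, 0.0, -166.5]
contact_force: [0.2, -0.6, -0.1]
opening: 0.075
grasp_force: 0.0
time_s: 40.7
tool_pos: [0.5754, -0.161, 0.2172]
tool_rot: [180.0, -0.1, -166.5]
contact_force: [0.4, 0.4, -0.4]
opening: 0.0751
grasp_force: 0.0
```

View pics/w11v.png

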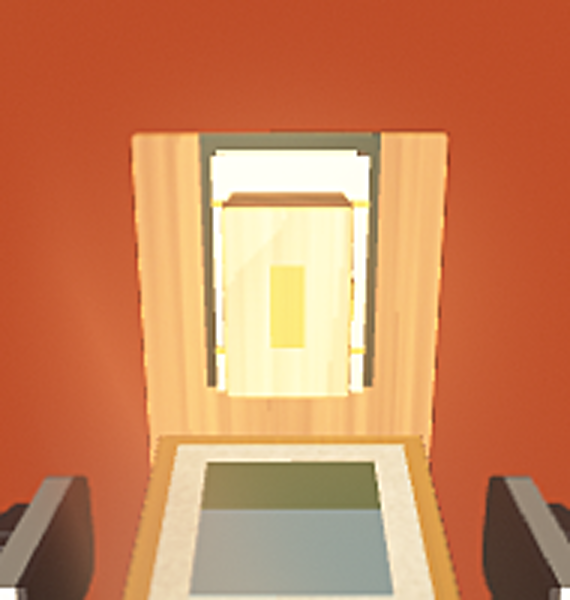

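The box stands on the book, both square to the board. I'll measure this stack, and the candlestick and jar in the top and scene pictures.

Run:
```python
from wl import *
c=r.camera_params('wrist'); f=lambda x,y:(160+x/3,80+y/3)
a=np.radians(13.5); u=np.array([np.cos(a),np.sin(a)]); n=np.array([-u[1],u[0]])
def S(nm,pts,z):
    q=unproj([f(*k) for k in pts],z,c)[:,:2]; print(nm,'s',(q@u).round(4),'n',(q@n).round(4))
S('box top near/far/L/R',[(287,207),(287,396),(222,300),(352,300)],.072)
S('plate',[(287,266),(287,349),(270,305),(305,305)],.072); S('box bot near',[(287,193)],.032)
S('book near/farL/R',[(290,151),(290,393),(214,230),(368,230)],.032)
S('board near,L,R',[(290,133),(138,230),(443,230)],.008)
C={k:r.camera_params(k) for k in('top','scene')}; M['lid']=[ring(.0265,.071)]
for k in C:
    I=cv2.imread(f'pics/{k}2.png')
    for nm,p,z,rect in(('candlestick',(.6108,.2535),.008,0),('jar',(.595,.0636),.008,0),('trinket_box',(.5735,-.1605),.032,0),('ink',(.41,-.1914),0,0),('pw',(.427,.07),0,0)):
        m=seg(I,rectof(nm,p,C[k],z,8)); q,e=fit(nm,[*p,13 if nm[0]=='t' else 0],[(m,C[k])],z); print(k,nm,q.round(4),'%.3f'%e)
I=cv2.imread('pics/top2.png'); J=cv2.imread('pics/scene2.png')
cv2.imwrite('pics/fin.png',np.hstack([cv2.resize(I[70:170,120:370],None,fx=1.6,fy=2.4*1.6/2.4,interpolation=2),cv2.resize(J[140:240,270:430],None,fx=1.6,fy=1.6,interpolation=2)]))
```

```text
box top near/far/L/R s [0.4856 0.5544 0.5181 0.5182] n [-0.2888 -0.2888 -0.3115 -0.2661]
plate s [0.506  0.5363 0.52   0.52  ] n [-0.2888 -0.2888 -0.2947 -0.2825]
box bot near s [0.4866] n [-0.2887]
book near/farL/R s [0.4707 0.5697 0.501  0.501 ] n [-0.2876 -0.2875 -0.3172 -0.2571]
board near,L,R s [0.4657 0.5055 0.5055] n [-0.2874 -0.3515 -0.2229]
top candlestick [0.6099 0.2533 7.5129] 0.505
top jar [ 0.5905  0.0654 -0.8426] 0.310
top trinket_box [ 0.5706 -0.1567 19.3565] 0.402
top ink [ 0.4101 -0.1923  0.8826] 0.067
top pw [0.4276 0.0698 3.968 ] 0.060
scene candlestick [0.6088 0.2516 6.2071] 0.418
scene jar [0.5964 0.0595 2.5657] 0.292
scene trinket_box [ 0.5833 -0.1614 23.5751] 0.417
scene ink [ 0.4107 -0.1921 -2.5   ] 0.251
scene pw [0.4263 0.0712 4.7103] 0.046
```

The stack is centred within about 1.5 mm, and the ink bottle and paperweight haven't moved. Last check: the two clock pads from above.

```bash
python3 plan.py .60 .158 .32 175.3; python3 -m creep '[[[0,0.5,-0.6,0,75],[0,1.5,-1.2,0,75],[0,2.6,-1.8,0,75],[0,3.8,-2.2,0.5,75],[0.5,5,-2.5,1,75],[0.8,6.2,-2.6,2,75],[1.2,7.2,-2.6,3,75],[1.3,7.8,-2.6,3.8,75]]]';  python3 -m creep '[[[0,0,0,0,75],[0,0,0,0,75],[0,0,0,0,75],[0,0,0,0,75],[0,0,0,0,75],[0,0,0,0,75],[0,0,0,0,75],[0,0,0,0,75]]]'
python3 - <<'E'
from wl import *
im,c=look('w12',[('cpadL',[.6108,.2535,0],.008),('cpadL',[.595,.0636,0],.008)])
cv2.imwrite('pics/w12v.png',cv2.resize(cv2.imread('pics/w12v.png'),(800,600),interpolation=2))
E
```

```text
t 40.85 units [-2.453  7.612 -2.563] spin 3.64 j7 84 [ 0.5756 -0.1609  0.2174] [ 1.7997e+02 -4.0000e-02 -1.6650e+02]
time_s: 41.85
tool_pos: [0.4511, 0.1318, 0.322]
tool_rot: [-180.0, 0.0, 174.4]
contact_force: [0.8, -0.5, -0.1]
opening: 0.075
grasp_force: 0.0
time_s: 42.85
tool_pos: [0.4525, 0.1302, 0.3219]
tool_rot: [-180.0, 0.0, 174.5]
contact_force: [-0.4, 0.0, 0.1]
opening: 0.0749
grasp_force: 0.0
```

View pics/w12v.png

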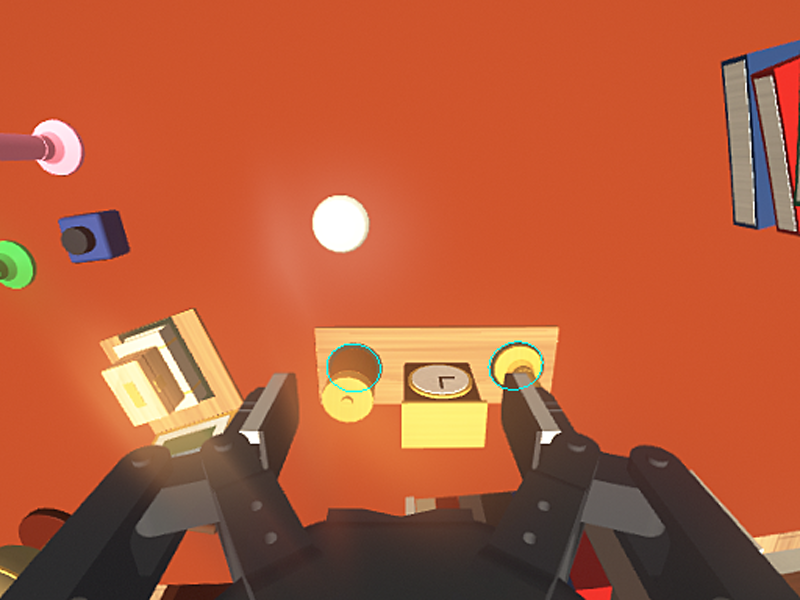

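Both stand upright on their pads: the candlestick foot is at (518,364) inside its pad, the jar lid at (347,399) above the right pad. One numeric check.

Run:
```python
from wl import *
im=cv2.imread('pics/w12.png'); c=r.camera_params('wrist')
x=lambda u,v:(u*.64,v*.64)
print('lid',unproj(x(347.5,399),.079,c)[0].round(4))
for nm,lo,hi in(('jarpad',0,0),):pass
z=cv2.resize(im[205:280,195:360],None,fx=4.8,fy=4.8,interpolation=2); cv2.imwrite('pics/w12c.png',z)
g=im.astype(int)
# candle foot: brass (R,G high) vs pad (dark): rows at foot
print([(k,g[228,k,2],g[228,k,1]) for k in range(306,354)])
print('exp foot cols',proj(ring(.028,.01)+[.6108,.2535,0],c)[:,0].min(),proj(ring(.028,.01)+[.6108,.2535,0],c)[:,0].max())
```

```text
lid [0.5934 0.0661 0.079 ]
[(306, np.int64(246), np.int64(187)), (307, np.int64(246), np.int64(187)), (308, np.int64(246), np.int64(187)), (309, np.int64(246), np.int64(187)), (310, np.int64(246), np.int64(186)), (311, np.int64(246), np.int64(186)), (312, np.int64(246), np.int64(187)), (313, np.int64(248), np.int64(189)), (314, np.int64(255), np.int64(195)), (315, np.int64(255), np.int64(188)), (316, np.int64(86), np.int64(72)), (317, np.int64(109), np.int64(89)), (318, np.int64(168), np.int64(111)), (319, np.int64(251), np.int64(189)), (320, np.int64(255), np.int64(255)), (321, np.int64(255), np.int64(245)), (322, np.int64(254), np.int64(242)), (323, np.int64(254), np.int64(241)), (324, np.int64(254), np.int64(239)), (325, np.int64(253), np.int64(238)), (326, np.int64(254), np.int64(239)), (327, np.int64(254), np.int64(240)), (328, np.int64(254), np.int64(239)), (329, np.int64(253), np.int64(238)), (330, np.int64(253), np.int64(237)), (331, np.int64(254), np.int64(240)), (332, np.int64(254), np.int64(242)), (333, np.int64(253), np.int64(238)), (334, np.int64(253), np.int64(239)), (335, np.int64(254), np.int64(241)), (336, np.int64(253), np.int64(239)), (337, np.int64(254), np.int64(239)), (338, np.int64(253), np.int64(237)), (339, np.int64(253), np.int64(236)), (340, np.int64(253), np.int64(237)), (341, np.int64(254), np.int64(240)), (342, np.int64(254), np.int64(240)), (343, np.int64(255), np.int64(241)), (344, np.int64(255), np.int64(255)), (345, np.int64(238), np.int64(194)), (346, np.int64(77), np.int64(64)), (347, np.int64(228), np.int64(155)), (348, np.int64(254), np.int64(192)), (349, np.int64(249), np.int64(190)), (350, np.int64(247), np.int64(188)), (351, np.int64(247), np.int64(188)), (352, np.int64(247), np.int64(188)), (353, np.int64(247), np.int64(191))]
exp foot cols 314.5787492482991 345.0469379701036
```

View pics/w12c.png

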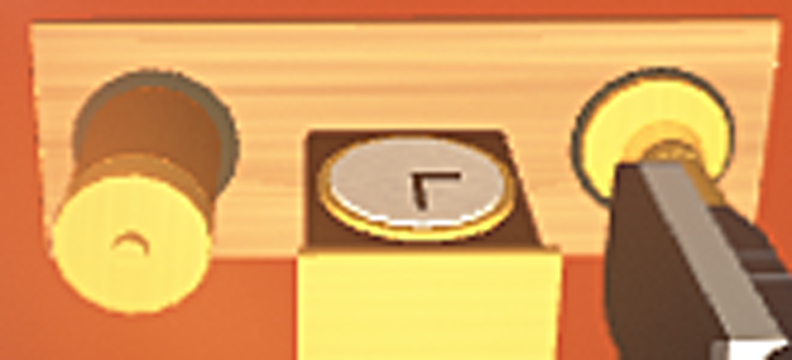

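Gaps around both bases match centred placement to about 1 mm, and the robot is clear of everything. Handing in.

```bash
python3 -c "
from cell import r
print(r.hand_in())"
```

```text
the job is handed in; nothing more can be done
None
```

I handed the job in at about 43 s, with every piece placed within about 1–2 mm by my camera measurements: candlestick on the left pad, jar on the right, book flat and square on the picture's pad with the box upright on top, and the ink bottle and paperweight unmoved; the hand-in gave no verdict.

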